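Clip the blue controller module onto the rail of the water-treatment panel

ROBOT

A 6-joint arm with a two-finger parallel gripper is mounted at the origin on the work surface. World frame = base frame: x ahead of the robot, y to its left, z up, the work surface at z = 0. Lengths are in m, angles in rad, forces in N, time in s.
With the tool pointing down it reaches from about 0.35 to 0.975 m from the base axis. Payload 4.9 kg.
Tool frame: the origin (TCP) lies at the very end of the fingers, on their centre line; the grasp point (between the pads) lies 19 mm behind it; z points along the fingers, x is the direction in which the jaws open and shut, and the axes are right-handed (so a half turn about z gives the same grasp; the last joint's range is limited). The gripper opens to 85 mm and grips with 20 to 120 N. Pads are 22 mm wide; open, the fingers measure 114 mm over their backs; the gripper's body (76 mm by 85 mm) begins 54 mm behind the grasp point. The pads swing forward as they close: fully open they stand 13 mm farther back than shut.
Start: joints at [-0.119, 0.053, 1.613, -0, 1.476, -0.119], TCP at [0.625, 0, 0.231] pointing down, gripper open.
Joint ranges: [-3.01, 3.01], [-1.01, 2.22], [0.06, 2.58], [-1.02, 4.17], [0.09, 2.62], [-3.14, 3.14]. Speed limits (rad/s): [2.57, 2.57, 3.14, 3.14, 3.14, 3.14].

INTERFACE

Orientations are given as a rotation vector (axis times angle).
In Python, from station import readout, viewer, ctrl, nets gives the robot as it stands. The module is installed in compiled form; this text tells all that it offers.
- The arm moves only by the tool step_arm, never from a script. Its argument "moves" is a list that holds one entry, the list of rows, each a list of 4 numbers: the shift along the world's x, y, z in cm, then the turn about the world's z in rad. In form: [[[dx, dy, dz, yaw], ...]]. A call has 1 to 10 rows; each row shifts and turns the commanded pose from where the row before left it; what a row does not reach is not made up. A row lasts 1/12 s, in which the tool goes at most 41.7 mm and 7.16 degrees, less where a joint would pass 70% of its speed; a pose out of reach is approached as far as the arm can. A call is refused whole if a number of a shift passes 4.17 or a number of a turn 0.125, either way. A call with a gripper value outside its range is refused whole. "grip" is the closure, from 0 (fully open) to 1 (shut), set as the call begins (left out, the last holds). The fingers move at their own pace and stop on an object; "squeeze" is the grip in N (left out, the last holds). Time passes only in rows, so rows that do not move let the fingers close. It gives the time, the measured TCP pose, the force and the opening at its end, in the units of the state.
- readout.get_obs(): the state, without advancing time (a new reading comes with each control period).
- viewer.get_image(name): name is "scene" or "side" or "wrist"; returns the picture (480x640x3 uint8, blue, green, red); there is no depth.
- viewer.calibration(name): a dict with "camera_matrix" (3x3 intrinsics, pixels), "R" (3x3) and "t" (3): a world point X has camera coordinates R X + t. Camera axes: x right, y down, z forward; pixel columns grow to the right and rows downward; lengths in m; the calibration is good to about 2 mm. A picture is of the moment at which its call begins: read the wrist's pose just before it. calibration takes no time and is no camera call; for the wrist camera it gives the pose at the moment of the call.
- ctrl.finish_job(): hands the job in, once; it reports no verdict.
Trained networks look in the newest picture that a camera, given by its name, has taken for a name from the list of things; names that differ only in an ending like _2 or _b are one class to them, and where a whole thing is asked for, a point or a joint stands for the part that bears it (a point fixed in the world has none). Each returns a list of dicts, best first, with "confidence" (0 to 1); they miss things now and then, are a little off and sometimes report something else, mostly with a low value. They report only what shows in the picture. A call takes as long as a camera call. They do not tell look-alikes from the thing itself.
- nets.masks_of(camera, thing): "region" (480x640 bool, what is visible of it) and "box" ([left, top, right, bottom] in pixels, round what is visible of it).
- nets.pinpoint(camera, thing): "at" ([column, row] in pixels: a listed point, or the origin of a listed thing).
The state is a dict: "t": time; "q": joint angles; "dq": joint speeds; "effort": joint torques, N m; "tool_pos": TCP position; "tool_rot": TCP orientation; "contact_force": force on the tool from outside, world axes, zero at the start; "wrist_torque": the same for the moment, N m; "opening": finger opening in m.
Only numpy, scipy, OpenCV 4.12 (cv2) and the standard library are available. Lean on these libraries where they do the work, as an engineer would, in place of code of your own. Each camera call takes 0.05 s, during which the arm holds its last target. There are 200 camera calls.

TASK

Take the loose module with the blue top and clip it onto the free stretch of the aluminium rail, between the grey unit already mounted and the end clamp: hook its rigid black lip under one edge of the rail with the module tilted, then rock it down until its sprung orange foot clicks under the other edge. Let go, leaving it level and fully home on the rail.

Things in the scene. Friction and masses are not known exactly. Their poses are not given: they have to be found in the camera images.
- module_center (a point): Centre, half-way up, of the loose module's housing: a white box 112 long (x) x 42 wide (y) x 52 mm high (z up), blue on top (spares: yellow, green). Grip it here across its 42 mm width. A rigid black leg with the lip at its -x end and the sprung orange foot at its +x end reach 20 mm below the underside; it stands on them, this point 46 mm above the bench. 0.13 to 0.25 kg.
- module_lip (a point): Tip, on its upper side, of the module's rigid black lip: 36 mm below and 25.5 mm to -x of module_center (same axes). The lip is a tongue 9 mm thick and 42 wide that points inward (+x) from the leg's inner face, 14 mm behind this tip; above it a slot 10 mm high to the housing's underside takes the rail's edge.
- module_foot (a joint): Slide of the sprung orange foot at the module's +x end, m: 0 = sprung in (rest, clicked), to 0.008 = pushed out. Its catch points inward to 32.5 mm from module_center, its top 6 mm below the housing's underside; its sloped underside lets it ride out over the rail edge by itself when that end is pressed down (roughly 4 to 10 N there), then springs under.
- rail_mid (a point): Middle of the free stretch of the fixed rail, centre line, at its top, 46 mm above the bench. Rail along y, 75 mm wide in x, z up. Its edges are flanges 4 mm thick overhanging gaps 17 mm deep, 32 high above a grey plate. Free for 115 mm each way: grey-topped mounted unit at +y, end clamp at -y. Clipped on (either way round), module_center is 26 mm above this point, 2 mm play in x.
Things that resemble listed ones, but are neither listed nor needed, are in the scene too. Leave any pink or purple look-alike of the part that bears module_center alone.

How it is judged:
By the outcome, as a careful person would: the job done as asked, in the order asked, and still so for the second after the job is handed in, with the robot touching nothing.
It also fails if it takes over 45 s, if anything falls off the work surface, if the arm or the gripper's body presses on something with over 40 N, if the wrist force passes 120 N, or if a joint passes its speed limit or range.

## Working session

There is one attempt and no reset: what is moved stays moved. The work goes in short steps, Python scripts to look and compute and a tool call to move; the robot and the scene stay as the last step left them, time stands still between calls to the robot, and variables do not carry over. Pictures are saved under pics/ and viewed, about 8 in all and at most 12, crops included, and the job is handed in when it is done.

Besides the shell and the picture viewer there is one more tool, called after "Call:" as name(argument=value, ...) on one line, values as JSON. step_arm: Moves the arm, as the interface text tells. Its arguments: {"type":"object","properties":{"moves":{"type":"array","items":{"type":"array","items":{"type":"array","items":{"type":"number"}}}},"grip":{"type":"number"},"squeeze":{"type":"number"}},"required":["moves"]}

```bash
mkdir -p pics; cat > h.py <<'E'
import numpy as np, cv2
from station import readout, viewer, ctrl, nets
def ray(c,uv):
    k=viewer.calibration(c); K,R,t=map(np.array,(k["camera_matrix"],k["R"],k["t"]))
    d=R.T@np.linalg.solve(K,[uv[0],uv[1],1]); return -R.T@t,d
def atz(c,uv,z):
    o,d=ray(c,uv); return (o+d*(z-o[2])/d[2]).round(4)
def proj(c,X):
    k=viewer.calibration(c); p=np.array(k["camera_matrix"])@(np.array(k["R"])@np.array(X)+np.array(k["t"])); return (p[:2]/p[2]).round(1)
E
python3 - <<'E'
from h import *
ims=[viewer.get_image(c) for c in("scene","side","wrist")]
for c,im in zip(("scene","side","wrist"),ims): cv2.imwrite(f"pics/{c}0.png",im)
cv2.imwrite("pics/both0.png",cv2.resize(np.vstack(ims[:2]),(600,900))[:,:] if 0 else cv2.resize(np.hstack(ims[1:]),(800,300)))
for c in("scene","side","wrist"):
    print(c,"cam",ray(c,(320,240))[0].round(2))
    for th,z in(("module_center",.046),("module_lip",.01),("module_foot",.01),("rail_mid",.046)):
        for d in nets.pinpoint(c,th)[:5]: print(c,th,round(d["confidence"],2),np.round(d["at"],1),atz(c,d["at"],z))
E
```

```text
scene cam [1.41 0.21 1.04]
scene module_center 0.88 [398.7 249.4] [0.4486 0.2982 0.046 ]
scene module_center 0.61 [463.3 229.4] [0.3684 0.4497 0.046 ]
scene module_center 0.6 [439.3 304.8] [0.6013 0.3839 0.046 ]
scene module_lip 0.96 [450.2 317.1] [0.6035 0.412  0.01  ]
scene module_lip 0.89 [404.4 203. ] [0.2483 0.3151 0.01  ]
scene module_lip 0.77 [468.8 240.4] [0.3676 0.469  0.01  ]Traceback (most recent call last):
  File "<stdin>", line 8, in <module>
ValueError: it knows: module_center, module_lip, rail_mid
```

View pics/scene0.png

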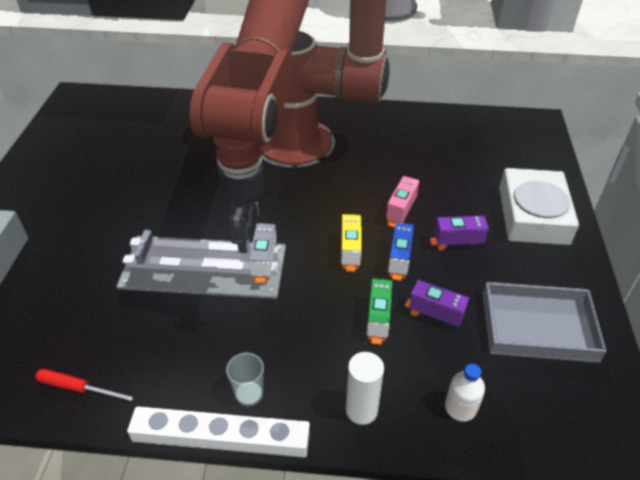

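View pics/both0.png

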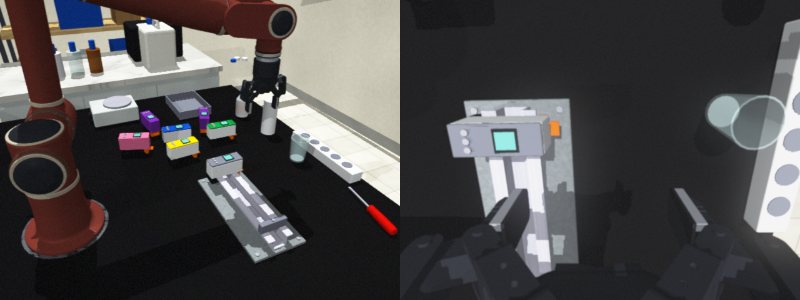

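```bash
python3 - <<'E'
from h import *
for c in("scene","side","wrist"):
    im=viewer.get_image(c)
    if c!="wrist":
        hsv=cv2.cvtColor(im,cv2.COLOR_BGR2HSV); m=cv2.inRange(hsv,(105,120,60),(128,255,255))
        n,l,s,ce=cv2.connectedComponentsWithStats(m)
        for i in range(1,n):
            if s[i,4]>60:
                P=np.array([atz(c,p,.072)[:2] for p in np.argwhere(l==i)[:,::-1]]); r=cv2.minAreaRect((P*1000).astype(np.float32)); print(c,ce[i].round(),s[i,4],r)
    for th,z in(("module_center",.046),("module_lip",.01),("rail_mid",.046)):
        for d in nets.pinpoint(c,th)[:6]: print(c,th,round(d["confidence"],2),np.round(d["at"],1),atz(c,d["at"],z))
    if c=="scene": a=cv2.resize(im[160:360,320:520],(400,400),interpolation=cv2.INTER_CUBIC)
    if c=="wrist": b=cv2.resize(im,(533,400)) 
cv2.imwrite("pics/c1.png",np.hstack([a[:,:260],np.clip(b.astype(float)*1.3,0,255).astype(np.uint8)]))
E
```

```text
scene [402. 241.] 582 ((442.57025146484375, 303.01708984375), (46.21931076049805, 115.91255187988281), 84.2146987915039)
scene [472. 371.] 256 ((774.8816528320312, 435.20477294921875), (36.82371139526367, 32.47916030883789), 4.4671630859375)
scene module_center 0.9 [436.6 306.1] [0.6053 0.3781 0.046 ]
scene module_center 0.88 [399.2 245.4] [0.4357 0.2993 0.046 ]
scene module_center 0.79 [459.7 229.4] [0.3693 0.4413 0.046 ]
scene module_center 0.61 [401.3 195.3] [0.2607 0.3037 0.046 ]
scene module_lip 0.91 [470.  241.1] [0.3697 0.4716 0.01  ]
scene module_lip 0.9 [404.5 204.1] [0.2525 0.3153 0.01  ]
scene module_lip 0.85 [444.8 317. ] [0.6043 0.4005 0.01  ]
scene rail_mid 0.82 [200.1 254.4] [ 0.5076 -0.1488  0.046 ]
side [124.  23.] 2990 ((345.7978820800781, 3476.547119140625), (514.0171508789062, 2100.280029296875), 0.26338261365890503)Traceback (most recent call last):
  File "<stdin>", line 9, in <module>
  File "h.py", line 7, in atz
    o,d=ray(c,uv); return (o+d*(z-o[2])/d[2]).round(4)
        ~~~^^^^^^
  File "h.py", line 4, in ray
    k=viewer.calibration(c); K,R,t=map(np.array,(k["camera_matrix"],k["R"],k["t"]))
ValueError: time passes only in moves, steps and waits
```

```bash
cat > h.py <<'E'
import numpy as np, cv2
from station import readout, viewer, ctrl, nets
_c={}
def cal(c,new=False):
    if new or c not in _c:
        k=viewer.calibration(c); _c[c]=tuple(np.array(k[n],float) for n in("camera_matrix","R","t"))
    return _c[c]
def atz(c,uv,z):
    K,R,t=cal(c); uv=np.atleast_2d(uv).astype(float)
    d=(R.T@np.linalg.solve(K,np.c_[uv,np.ones(len(uv))].T)).T; o=-R.T@t
    return (o+d*((z-o[2])/d[:,2])[:,None]).round(4)
def proj(c,X):
    K,R,t=cal(c); p=(K@(R@np.atleast_2d(X).T+t[:,None])).T; return (p[:,:2]/p[:,2:]).round(1)
E
python3 - <<'E'
from h import *
for c in("scene","wrist"):
    im=viewer.get_image(c); cal(c)
    for th,z in(("module_center",.046),("rail_mid",.046)):
        for d in nets.pinpoint(c,th)[:6]: print(c,th,round(d["confidence"],2),np.round(d["at"],1),atz(c,d["at"],z))
    if c=="scene": a=cv2.resize(im[160:360,320:520],(400,400),interpolation=cv2.INTER_CUBIC)
    if c=="wrist": b=cv2.resize(im,(533,400)) 
print(cal("wrist"))
cv2.imwrite("pics/c1.png",np.hstack([a[:,:260],np.clip(b.astype(float)*1.3,0,255).astype(np.uint8)]))
print(readout.get_obs())
E
```

```text
scene module_center 0.96 [398.  196.8] [[0.2672 0.2955 0.046 ]]
scene module_center 0.84 [436.8 305.4] [[0.6034 0.3786 0.046 ]]
scene module_center 0.82 [461.  230.4] [[0.3724 0.4441 0.046 ]]
scene module_center 0.71 [397.3 250.9] [[0.4536 0.295  0.046 ]]
wrist rail_mid 0.57 [198.2 349.1] [[ 0.5066 -0.1488  0.046 ]]
(array([[382.06656807,   0.        , 317.19010437],
       [  0.        , 382.06656807, 231.9050044 ],
       [  0.        ,   0.        ,   1.        ]]), array([[ 9.99999516e-01,  9.16992089e-04,  3.56581580e-04],
       [ 7.66572685e-04, -9.53348936e-01,  3.01869540e-01],
       [ 6.16758650e-04, -3.01869121e-01, -9.53349177e-01]]), array([-0.6251918 , -0.0391711 ,  0.37991162]))
{'t': 0.8, 'q': array([-1.19018835e-01,  5.26698713e-02,  1.61290155e+00,  2.89045731e-05,
        1.47598377e+00, -1.18970878e-01]), 'dq': array([ 0.0008644 , -0.0009439 ,  0.00175544, -0.00058094,  0.00030567,
        0.00132088]), 'effort': array([ 2.98103914e-04, -3.93636632e+01, -3.70442426e+01, -2.26799801e-05,
        1.88256822e-04,  1.18498730e-05]), 'tool_pos': array([ 6.24986212e-01, -1.60704277e-06,  2.31321345e-01]), 'tool_rot': array([-3.14156853e+00,  7.96271840e-05, -6.37975592e-05]), 'contact_force': array([ 0.60293545, -0.09111194, -0.17416175]), 'wrist_torque': array([ 0.06770163,  0.00520212, -0.01307255]), 'opening': 0.08522724951357621}
```

View pics/c1.png

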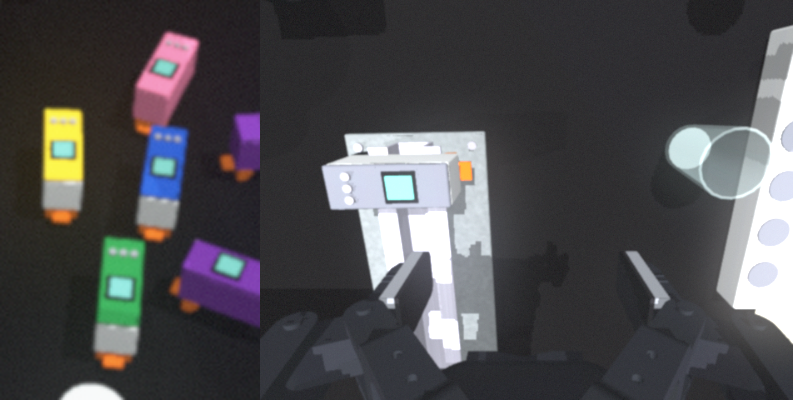

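Blue-topped module is at scene (401,248). Its look-alikes are yellow (351,240), green (380,308), pink (403,200) and purple (460,230) and (438,303). Blue is the one named, and the crop confirms it, with the orange foot toward +x. rail_mid ≈ (0.507, -0.149), the same from both cameras.

Call:
step_arm(moves=[[[-1.5,2.5,0,0.1225],[-1.5,2.5,0,0.1225],[-1.5,2.5,0,0.1225],[-1.5,2.5,0,0.1225],[-1.5,2.5,0,0.1225],[-1.5,2.5,0,0.1225],[-1.5,2.5,0,0.1225],[-1.5,2.5,0,0.1225],[-1.5,2.5,0,0.1225],[-1.5,2.5,0,0.1225]]], grip=0.2)

```text
t: 1.63
tool_pos: [0.4741, 0.2511, 0.2315]
tool_rot: [2.565, 1.814, 0.001]
contact_force: [1.3, 1.0, -0.3]
opening: 0.0685
```

Call:
step_arm(moves=[[[-1.6,2.65,-1,0.1225],[-1.6,2.65,-1,0.1225],[0,0,-1,0],[0,0,0,0],[0,0,0,0]]])

```text
t: 2.05
tool_pos: [0.4427, 0.3026, 0.2007]
tool_rot: [2.331, 2.106, -0.002]
contact_force: [0.3, -0.5, 0.6]
opening: 0.0681
```

```bash
python3 - <<'E'
from h import *
c="wrist"; print(readout.get_obs()["tool_pos"],readout.get_obs()["tool_rot"])
cal(c); im=viewer.get_image(c)
hsv=cv2.cvtColor(im,cv2.COLOR_BGR2HSV); m=cv2.inRange(hsv,(105,120,60),(128,255,255))
n,l,s,ce=cv2.connectedComponentsWithStats(m); i=1+s[1:,4].argmax()
print(ce[i],s[i],cv2.minAreaRect((1000*atz(c,np.argwhere(l==i)[:,::-1],.072)[:,:2]).astype(np.float32)))
for d in nets.pinpoint(c,"module_center")[:4]: print(d["confidence"],d["at"],atz(c,d["at"],.046))
for d in nets.pinpoint(c,"module_lip")[:4]: print(d["confidence"],d["at"],atz(c,d["at"],.01))
cv2.imwrite("pics/w2.png",im)
# rail from start pic
E
```

```text
[0.44273031 0.30260187 0.20068069] [ 2.33117966  2.10583406 -0.00235726]
[321.89891024 204.23372527] [ 275  141   94  152 6974] ((443.2419738769531, 306.65167236328125), (68.92584991455078, 116.01203155517578), 85.33309936523438)
0.95 [497.4, 98.7] [[0.3706 0.4437 0.046 ]]
0.65 [320.0, 209.6] [[0.4411 0.3056 0.046 ]]
0.63 [419.4, 363.7] [[0.5951 0.382  0.046 ]]
```

View pics/w2.png

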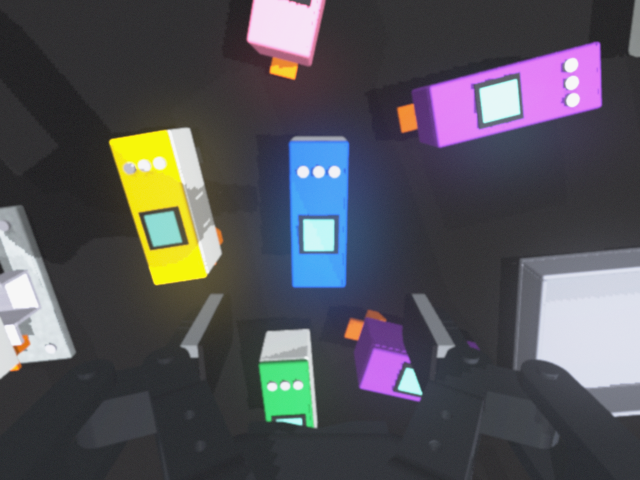

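```bash
python3 - <<'E'
from h import *
P=atz("wrist",[(290,142),(348,142),(346,287),(290,287)],.072); print(P, P.mean(0)); a=(P[2]+P[3]-P[0]-P[1])/2; print(np.arctan2(a[1],a[0]),np.linalg.norm(a), np.linalg.norm(P[1]-P[0]))
# rail edges via start wrist picture: camera pose known
_K,_,_=cal("wrist")
import h
h._c["w0"]=(_K,np.array([[9.99999516e-01,9.16992089e-04,3.56581580e-04],[7.66572685e-04,-9.53348936e-01,3.01869540e-01],[6.16758650e-04,-3.01869121e-01,-9.53349177e-01]]),np.array([-0.6251918,-0.0391711,0.37991162]))
im=cv2.imread("pics/wrist0.png")
print("plate edge",atz("w0",[(270,160),(283,420)],.010))
cv2.imwrite("pics/r3.png",cv2.resize(im[140:460,80:320],(600,800))[:600] if 0 else cv2.resize(im[150:440,90:330],(496,600),interpolation=cv2.INTER_CUBIC))
q=[(0.507+sx*.0375,-0.149+dy,.046) for sx in(-1,1) for dy in(-.1,0,.1)]; print(proj("w0",q))
E
```

```text
[[0.3861 0.29   0.072 ]
 [0.3902 0.3303 0.072 ]
 [0.501  0.3201 0.072 ]
 [0.4965 0.2763 0.072 ]] [0.44345  0.304175 0.072   ]
-0.10762948435946375 0.1112437076872216 0.04050802389650722
plate edge [[ 0.5806  0.0337  0.01  ]
 [ 0.5849 -0.2712  0.01  ]]
[[172.4 429.2]
 [161.1 349.3]
 [147.8 255.6]
 [242.1 429.2]
 [236.2 349.3]
 [229.4 255.7]]
```

View pics/r3.png

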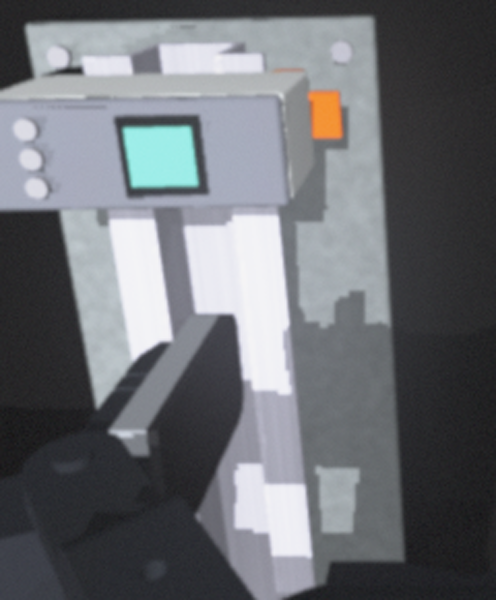

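Call:
step_arm(moves=[[[0.1,0.15,-2.5,0],[0,0,-3,0],[0,0,-3,0],[0,0,-3,0],[0,0,-3,0],[0,0,-2,0],[0,0,-1,0],[0,0,0,0],[0,0,0,0]]])

```text
t: 2.95
tool_pos: [0.4449, 0.3044, 0.0271]
tool_rot: [2.332, 2.105, 0.001]
contact_force: [-0.5, -0.3, -0.1]
opening: 0.0683
```

Call:
step_arm(moves=[[[0,0,0,0],[0,0,0,0],[0,0,0,0],[0,0,0,0],[0,0,0,0],[0,0,0,0]]], grip=1, squeeze=40)

```text
t: 3.45
tool_pos: [0.4458, 0.3051, 0.0287]
tool_rot: [2.329, 2.106, 0.006]
contact_force: [0.8, -1.6, 6.6]
opening: 0.0413
```

Call:
step_arm(moves=[[[0,0,1,0],[0,0,2,0],[0,0,3,0],[0,0,3,0],[0,0,3,0],[0,0,0,0]]])

```text
t: 3.95
tool_pos: [0.4474, 0.3065, 0.1543]
tool_rot: [2.328, 2.105, 0.019]
contact_force: [1.3, 0.9, -0.6]
opening: 0.0416
```

Call:
step_arm(moves=[[[0.2,-3,0,0.0125],[0.2,-3,0,0.0125],[0.2,-3,0,0.0125],[0.2,-3,0,0.0125],[0.2,-3,0,0.0125],[0.2,-3,0,0.0125],[0.2,-3,0,0.0125],[0.2,-3,0,0.0125],[0.2,-3,0,0.0125],[0.2,-3,0,0.0125]]])

```text
t: 4.78
tool_pos: [0.4632, 0.0034, 0.1458]
tool_rot: [-2.193, -2.249, 0.0]
contact_force: [-0.3, 0.5, -1.3]
opening: 0.0416
```

Call:
step_arm(moves=[[[0.2,-3,0,0],[0.2,-3,0,0],[0.2,-3,0,0],[0.2,-3,0,0],[0.2,-3,0,0],[0,-0.5,0,0],[0,0,0,0],[0,0,0,0]]])

```text
t: 5.45
tool_pos: [0.4735, -0.1499, 0.1457]
tool_rot: [-2.194, -2.246, -0.0]
contact_force: [0.4, 0.2, -1.3]
opening: 0.0415
```

```bash
python3 - <<'E'
from h import *
from scipy.spatial.transform import Rotation as Ro
o=readout.get_obs(); print(o["tool_pos"],Ro.from_rotvec(o["tool_rot"]).as_matrix().round(3),o["contact_force"])
cal("wrist"); im=viewer.get_image("wrist"); im2=viewer.get_image("side")
cv2.imwrite("pics/w4.png",im); cv2.imwrite("pics/s4.png",im2)
cal("side"); c=proj("side",[.507,-.149,.06])[0]; print(c)
for cam in("wrist","side"):
  for th,z in(("rail_mid",.046),("module_lip",o["tool_pos"][2]-.017),("module_center",o["tool_pos"][2]+.019)):
    for d in nets.pinpoint(cam,th)[:3]: print(cam,th,d["confidence"],d["at"],atz(cam,d["at"],z))
x,y=c.astype(int); x=max(x,130);y=max(y,130)
s=cv2.resize(im2[y-130:y+70,x-80:x+80],(400,500),interpolation=cv2.INTER_CUBIC); print("crop org",x-80,y-130)
w=cv2.resize(im[200:,180:500] if 0 else im,(400,300))
cv2.imwrite("pics/m4.png",np.hstack([s,np.vstack([w,np.zeros((200,400,3),np.uint8)])]))
E
```

```text
[ 0.47345756 -0.14987255  0.14571164] [[-0.024  1.    -0.001]
 [ 1.     0.024  0.001]
 [ 0.001 -0.001 -1.   ]] [ 0.42715999  0.20277238 -1.32527032]
[397.4 310.2]
wrist module_center 0.76 [322.1, 315.3] [[ 0.4675 -0.1475  0.1647]]
side module_lip 0.97 [237.4, 199.8] [[0.3214 0.2582 0.1287]]
side module_lip 0.94 [206.1, 237.8] [[0.2224 0.1264 0.1287]]
side module_lip 0.7 [322.3, 195.9] [[0.5055 0.1988 0.1287]]
side module_center 0.97 [214.4, 223.6] [[0.2405 0.1131 0.1647]]
side module_center 0.95 [239.0, 195.3] [[0.3156 0.2097 0.1647]]
side module_center 0.92 [324.3, 192.6] [[0.4889 0.1481 0.1647]]
crop org 317 180
```

View pics/m4.png

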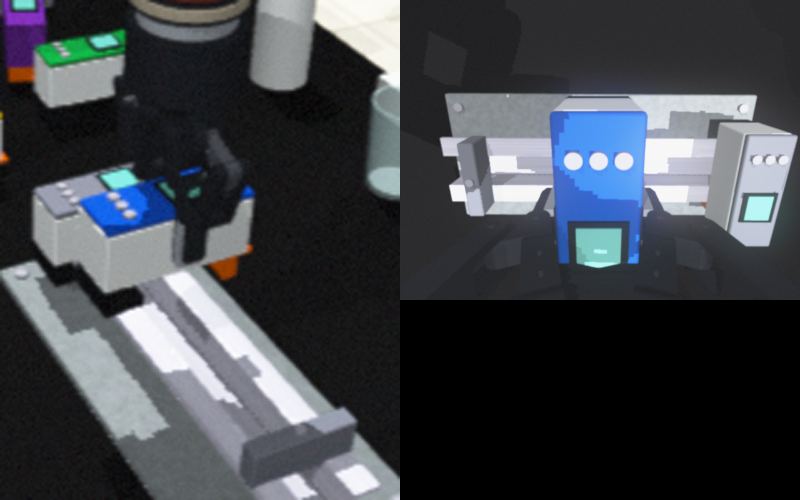

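```bash
python3 - <<'E'
from h import *
im=cv2.imread("pics/w4.png"); cal("wrist"); g=cv2.GaussianBlur(cv2.cvtColor(im,cv2.COLOR_BGR2GRAY),(3,3),0).astype(float)
for c in (80,110,140,170,200,230,400,430,460,490): 
    col=g[:,c]; d=np.diff(col); r=[int(i) for i in np.argsort(-abs(d[140:350]))[:8]+140]; print(c,sorted((i,int(d[i])) for i in r))
cv2.imwrite("pics/w5.png",cv2.resize(im[130:360,50:530],(800,383),interpolation=cv2.INTER_CUBIC))
top=atz("wrist",[(248,180),(404,180),(248+0,421)],.1457+.019+.026);print(top)
E
```

```text
80 [(218, 45), (219, 38), (248, -40), (249, -54), (250, -40), (293, 33), (294, 59), (295, 56)]
110 [(147, 20), (148, 31), (149, 27), (306, 23), (341, -26), (342, -39), (343, -36), (344, -24)]
140 [(147, 18), (148, 30), (149, 26), (220, 19), (336, 19), (341, -34), (342, -45), (343, -36)]
170 [(148, 32), (149, 32), (275, -28), (276, -27), (295, 28), (341, -31), (342, -45), (343, -36)]
200 [(149, 24), (270, 25), (276, -33), (277, -26), (295, 30), (341, -28), (342, -40), (343, -33)]
230 [(148, 22), (149, 26), (295, 29), (296, 28), (302, -33), (303, -50), (304, -43), (305, -20)]
400 [(150, 36), (151, 35), (221, 27), (277, -28), (299, -33), (300, -49), (301, -38), (337, -29)]
430 [(150, 35), (151, 36), (152, 27), (220, 24), (221, 28), (296, 25), (339, -28), (340, -30)]
460 [(150, 36), (151, 39), (152, 29), (221, 30), (296, 24), (342, -32), (343, -41), (344, -29)]
490 [(149, 20), (150, 36), (151, 39), (152, 30), (179, -22), (180, -24), (322, -18), (348, -22)]
[[ 0.4144 -0.1687  0.1907]
 [ 0.4133 -0.1282  0.1907]
 [ 0.4922 -0.1709  0.1907]]
```

View pics/w5.png

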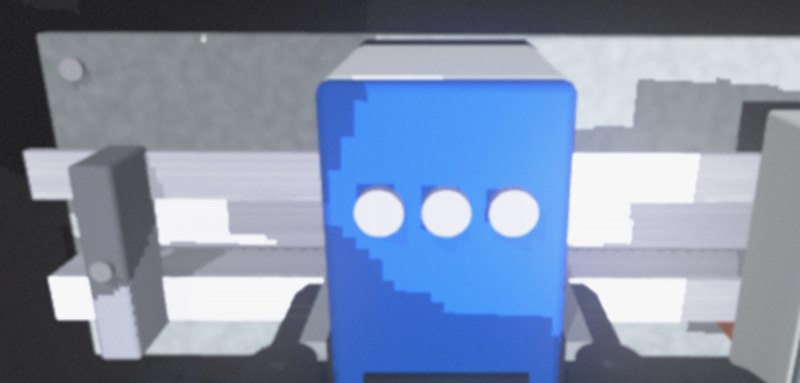

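```bash
python3 - <<'E'
from h import *
print(atz("wrist",[(80,219.5),(430,221),(320,220.5),(80,322),(430,322),(320,322)],.046))
E
```

```text
[[ 0.4694 -0.3061  0.046 ]
 [ 0.4644 -0.0747  0.046 ]
 [ 0.466  -0.1475  0.046 ]
 [ 0.5466 -0.3185  0.046 ]
 [ 0.54   -0.0659  0.046 ]
 [ 0.5421 -0.1453  0.046 ]]
```

Call:
step_arm(moves=[[[-2,0,-1,0],[-1.8,0,-2,0],[0,0,-2,0],[0,0,-1,0],[0,0,-0.5,0],[0,0,0,0],[0,0,0,0]]], squeeze=20)

```text
t: 6.43
tool_pos: [0.4368, -0.1507, 0.082]
tool_rot: [2.193, 2.248, 0.0]
contact_force: [0.4, 0.2, -1.9]
opening: 0.0412
```

Call:
step_arm(moves=[[[0,0,-0.3,0],[0,0,-0.3,0],[0,0,-0.2,0],[0,0,-0.2,0],[0,0,-0.2,0],[0,0,0,0]]])

```text
t: 6.93
tool_pos: [0.437, -0.1511, 0.074]
tool_rot: [-2.193, -2.249, 0.001]
contact_force: [-14.5, 4.1, 23.9]
opening: 0.0415
```

```bash
cat > look.py <<'E'
from h import *
import sys
n=sys.argv[1]; o=readout.get_obs(); print(o["t"],o["tool_pos"].round(4),o["contact_force"].round(1),o["wrist_torque"].round(2),o["opening"])
cal("side"); im=viewer.get_image("side"); c=proj("side",[o["tool_pos"][0]+.02,-.17,.07])[0]; x,y=map(int,c)
X,Y=x-75,y-60
p=cv2.resize(im[Y:Y+100,X:X+133],(798,600),interpolation=cv2.INTER_CUBIC); print("org",X,Y); cv2.imwrite(f"pics/{n}.png",p)
E
python3 look.py s6
```

```text
6.9333 [ 0.437  -0.1511  0.074 ] [-14.5   4.1  23.9] [1.08 1.75 0.18] 0.041468121560167145
org 304 260
```

View pics/s6.png

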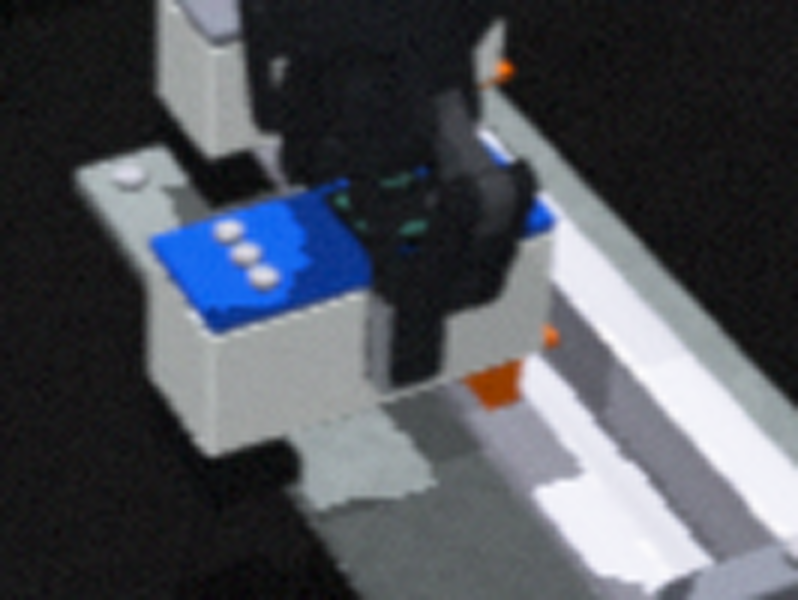

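Call:
step_arm(moves=[[[0,0,0,0],[0,0,0,0],[0,0,-0.1,0],[0,0,-0.1,0],[0,0,0,0]]])

```text
t: 7.4
tool_pos: [0.4371, -0.1512, 0.0736]
tool_rot: [-2.193, -2.249, 0.002]
contact_force: [-19.8, 7.9, 33.2]
opening: 0.0419
```

Call:
step_arm(moves=[[[0,0,-0.15,0],[0,0,-0.15,0],[0,0,0,0]]])

```text
t: 7.65
tool_pos: [0.4371, -0.1517, 0.0724]
tool_rot: [-2.192, -2.249, 0.004]
contact_force: [-25.7, 8.0, 46.2]
opening: 0.0415
```

Call:
step_arm(moves=[[[-0.3,0,0,0],[-0.3,0,-0.1,0],[-0.3,0,-0.1,0],[0,0,0,0]]])

```text
t: 7.98
tool_pos: [0.4302, -0.1516, 0.0667]
tool_rot: [2.189, 2.243, 0.006]
contact_force: [-2.2, 2.3, 15.0]
opening: 0.0416
```

```bash
python3 look.py s7
```

```text
7.9833 [ 0.4302 -0.1516  0.0667] [-2.2  2.3 15. ] [ 0.63 -0.25  0.19] 0.04161576113000441
org 300 261
```

View pics/s7.png

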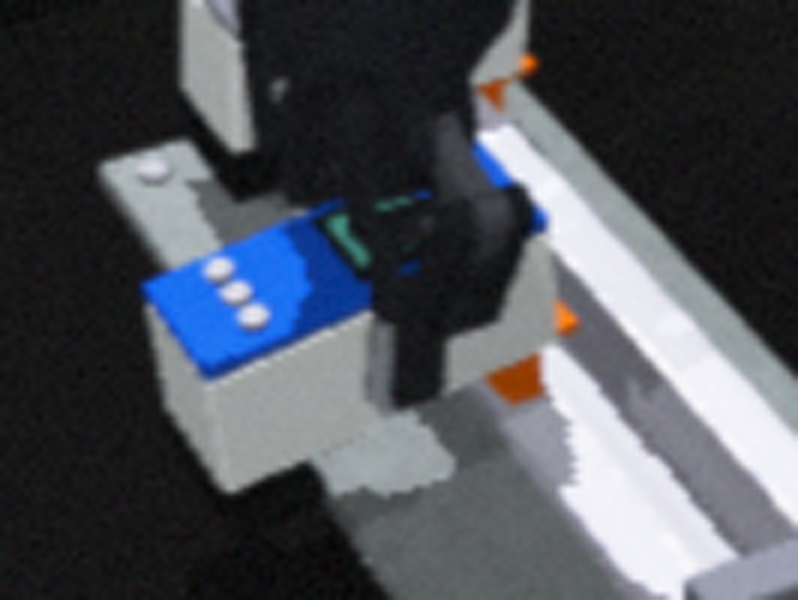

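Call:
step_arm(moves=[[[-0.2,0,-0.1,0],[-0.2,0,-0.1,0],[-0.2,0,-0.1,0],[-0.1,0,-0.1,0],[0,0,0,0]]])

```text
t: 8.45
tool_pos: [0.4238, -0.1517, 0.0618]
tool_rot: [2.189, 2.242, 0.007]
contact_force: [3.7, 1.0, 7.7]
opening: 0.0418
```

Call:
step_arm(moves=[[[0,0,1.5,0],[0,0,1.5,0],[0,0,1,0],[0,0,0,0],[0,0,0,0]]])

```text
t: 8.87
tool_pos: [0.4204, -0.1507, 0.0988]
tool_rot: [2.193, 2.247, 0.001]
contact_force: [0.3, 0.1, -1.8]
opening: 0.0419
```

```bash
cat > tilt.py <<'E'
from h import *
from scipy.spatial.transform import Rotation as Ro
from scipy.optimize import least_squares
o=readout.get_obs(); p,T=o["tool_pos"],Ro.from_rotvec(o["tool_rot"]).as_matrix(); print(o["t"],p.round(4),T[:,0].round(3),o["contact_force"].round(1))
cal("wrist"); now=viewer.get_image("wrist"); cv2.imwrite("pics/wt.png",now)
def feat(im):
    hsv=cv2.cvtColor(im,cv2.COLOR_BGR2HSV); m=cv2.inRange(hsv,(100,110,40),(128,255,255))
    n,l,s,ce=cv2.connectedComponentsWithStats(m); i=1+s[1:,4].argmax(); b=l==i
    rows=[np.argmax(b[:,c]) for c in range(290,360,5)]; r=np.median(rows)
    cc=np.flatnonzero(b[int(r)+6]); return r,cc.min(),cc.max()
for im in(cv2.imread("pics/w4.png"),now): print(feat(im))
u0=np.array([T[:,1],[0,0,1.]])  # tool y axis = world +x approx
def pt(u,w,off,th,z=.0173):   # module point -> world; pivot at grasp height
    s,c=np.sin(th),np.cos(th); u,w=u-off,w
    return p+T[:,1]*(u*c-w*s)+np.array([0,0,1.])*(u*s+w*c+z)
r0,r1=feat(cv2.imread("pics/w4.png"))[0],feat(now)[0]
off=least_squares(lambda x:proj("wrist",pt(-.056,.026,x[0],0))[0][1]-r0,[.0035],diff_step=.1).x[0]
ths=np.radians(np.arange(-5,30,.25)); rr=[proj("wrist",pt(-.056,.026,off,t))[0][1] for t in ths]
print("off",off,"tilt",np.degrees(np.interp(r1,rr,ths) if rr[-1]>rr[0] else np.interp(-r1,-np.array(rr),ths)))
E
python3 tilt.py
```

```text
8.8667 [ 0.4204 -0.1507  0.0988] [-0.024  1.    -0.001] [ 0.3  0.1 -1.8]
(np.float64(178.0), np.int64(240), np.int64(394))
(np.float64(138.0), np.int64(253), np.int64(380))
off 0.004523235294117641 tilt 29.75
```

```bash
cat > tilt2.py <<'E'
from h import *
from scipy.optimize import least_squares
K=cal("wrist")[0]
def feat(f):
    im=cv2.imread(f); hsv=cv2.cvtColor(im,cv2.COLOR_BGR2HSV); m=cv2.inRange(hsv,(100,110,40),(128,255,255))
    n,l,s,ce=cv2.connectedComponentsWithStats(m); i=1+s[1:,4].argmax(); b=(l==i).astype(np.uint8)
    r=np.median([np.argmax(b[:,c]) for c in range(290,360,5)])
    cs,h=cv2.findContours(b,cv2.RETR_CCOMP,cv2.CHAIN_APPROX_NONE)
    H=sorted([(c.mean((0,1))) for c,hh in zip(cs,h[0]) if hh[3]>=0 and cv2.contourArea(c)>150],key=lambda q:q[1])
    cc=[np.flatnonzero(b[int(r)+k]) for k in(15,25)]
    return r,[(q.min(),q.max()) for q in cc],[q.round(1) for q in H][:4], r
A=feat("pics/w4.png");B=feat("pics/wt.png");print(A);print(B)
E
python3 tilt2.py
```

```text
(np.float64(178.0), [(np.int64(240), np.int64(394)), (np.int64(241), np.int64(394))], [array([277. , 256.8]), array([357.6, 257. ]), array([317.3, 257.1])], np.float64(178.0))
(np.float64(138.0), [(np.int64(247), np.int64(393)), (np.int64(236), np.int64(400))], [array([355. , 231.5]), array([317. , 231.5]), array([279.1, 231.5])], np.float64(138.0))
```

View pics/wt.png

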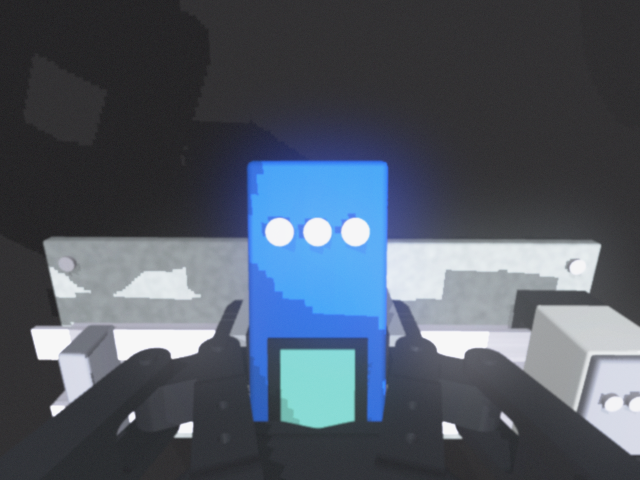

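Call:
step_arm(moves=[[[2.05,0,0,0],[0,0,-1.8,0],[0,0,-1.2,0],[0,0,-0.4,0],[0,0,0,0]]])

```text
t: 9.33
tool_pos: [0.439, -0.1499, 0.0628]
tool_rot: [-2.192, -2.245, 0.002]
contact_force: [0.9, -0.1, -2.1]
opening: 0.0418
```

Call:
step_arm(moves=[[[-0.15,0,-0.15,0],[-0.25,0,-0.15,0],[-0.25,0,-0.15,0],[-0.25,0,-0.15,0],[-0.2,0,-0.1,0],[0,0,0,0]]])

```text
t: 9.83
tool_pos: [0.4313, -0.1514, 0.0592]
tool_rot: [2.191, 2.244, 0.004]
contact_force: [4.2, 1.5, 5.7]
opening: 0.0417
```

Call:
step_arm(moves=[[[-0.2,0,-0.1,0],[-0.15,0,-0.1,0],[0,0,0,0],[0,0,1,0],[0,0,2,0],[0,0,0,0],[0,0,0,0]]])

```text
t: 10.42
tool_pos: [0.4259, -0.1508, 0.0858]
tool_rot: [2.194, 2.247, -0.001]
contact_force: [-1.0, 0.1, -1.8]
opening: 0.0419
```

```bash
cat > fit.py <<'E'
from h import *
from scipy.optimize import least_squares
import sys
K=cal("wrist")[0]; o=readout.get_obs(); print(o["t"],o["tool_pos"].round(4))
im=viewer.get_image("wrist"); cv2.imwrite("pics/wt2.png",im)
g=cv2.cvtColor(im,cv2.COLOR_BGR2GRAY); m=cv2.inRange(im,(200,200,200),(255,255,255)); n,l,s,ce=cv2.connectedComponentsWithStats(m)
Bt=sorted([ce[i] for i in range(1,n) if 300<s[i,4]<1600 and abs(ce[i][0]-318)<60 and ce[i][1]<300 and abs(s[i,2]-s[i,3])<8],key=lambda q:q[0])
print(np.round(Bt,1))
b=im[:,:,0].astype(float); colr=b[:,300:335].mean(1); k0=int(min(q[1] for q in Bt))-15; r=np.argmax(np.diff(colr[100:k0]))+100.5
row=b[int(r)+15]-im[int(r)+15,:,2]; d=np.diff(row); L=200+np.argmax(d[200:290]);R=350+np.argmin(d[350:430]); print("back row",r,"cols",L,R)
Bm=np.array(Bt); br=Bm[:,1].mean(); sp=(Bm[-1,0]-Bm[0,0])
def model(x,t):  # cam (y,z) mm of top-face point t mm from back edge
    a=np.radians(17.57+x[2]); return x[0]+t*np.cos(a), x[1]-t*np.sin(a)
f=K[0,0]; cy=K[1,2]; BS=80.6/f*97.55
def res(x):
    y,z=model(x,0); y2,z2=model(x,22.); y1,z1=model(x,3.)
    return [f*y/z+cy-r, f*y2/z2+cy-br, (f*BS/z2-sp), .5*(f*41.9/z1-(R-L))]
s_=least_squares(res,[-20,115,12]); x=s_.x; print("tilt",x[2],"res",np.round(s_.fun,2))
def ctr(x): # centre from back edge
    a=np.radians(17.57+x[2]); return np.array([x[0]+56*np.cos(a)+26*np.sin(a), x[1]-56*np.sin(a)+26*np.cos(a)])
d=ctr(x)-ctr([-14.6,104.2,0]); print("centre shift since level: x",.953*d[0]-.302*d[1]," up",-(.302*d[0]+.953*d[1]))
E
python3 fit.py
```

```text
10.4167 [ 0.4259 -0.1508  0.0858]
[[280.2 225.9]
 [317.1 225.9]
 [354.1 225.9]]
back row 158.5 cols 249 385
tilt 4.513400542904086 res [ 0.41 -0.38 -1.04  1.56]
centre shift since level: x -8.995008619864727  up -4.65887678165497
```

```bash
cat > st.py <<'E'
from h import *
import sys
cal("side")
def edge(p,sx):  # p: 6x crop, lower boundary of blue, columns sx
    hsv=cv2.cvtColor(p,cv2.COLOR_BGR2HSV); m=cv2.inRange(hsv,(100,120,50),(128,255,255)); n,l,s,ce=cv2.connectedComponentsWithStats(m); i=1+s[1:,4].argmax(); b=l==i
    xs=np.arange(s[i,0],s[i,0]+s[i,2]-8); yb=np.array([np.flatnonzero(b[:,x]).max() if b[:,x].any() else 0 for x in xs]); k=yb.argmax()
    A=[(xs[j],yb[j]) for j in range(k+12,len(xs)-5) if yb[j]>0]
    return xs[k],yb[k],np.array(A)
def pred(th,P):  # P: lip-end near top corner world; return image slope
    q=proj("side",[P,P+.04*np.array([np.cos(th),-.024*np.cos(th),np.sin(th)])]); d=q[1]-q[0]; return d[1]/d[0]
def run(p,X,Y,tool):
    x,y,A=edge(p,0); A=A[A[:,0]<x+140]; c=np.polyfit(A[:,0],A[:,1],1)
    for _ in range(3): rr=np.polyval(c,A[:,0])-A[:,1]; A=A[abs(rr)<8]; c=np.polyfit(A[:,0],A[:,1],1)
    P=np.array([tool[0]-.06,tool[1]-.021,tool[2]+.04])
    ths=np.radians(np.arange(-10,35,.5)); sl=np.array([pred(t,P) for t in ths]); o=np.argsort(sl)
    print("corner",X+x/6,Y+y/6,"slope",c[0],"n",len(A),"tilt",np.degrees(np.interp(c[0],sl[o],ths[o])))
if __name__=="__main__":
    run(cv2.imread("pics/s6.png"),304,260,[.437,-.151,.074]); run(cv2.imread("pics/s7.png"),300,261,[.430,-.1516,.0667])
    o=readout.get_obs(); t=o["tool_pos"]; im=viewer.get_image("side"); X,Y=[int(v) for v in proj("side",[t[0]+.02,-.17,t[2]])[0]-[75,60]]
    p=cv2.resize(im[Y:Y+100,X:X+133],(798,600),interpolation=cv2.INTER_CUBIC); cv2.imwrite("pics/s8.png",p); print(X,Y); run(p,X,Y,t)
E
python3 st.py
```

```text
corner 339.6666666666667 315.1666666666667 slope -0.3101652627723858 n 128 tilt 2.618178904962358
corner 334.3333333333333 324.0 slope -0.4534855108954405 n 128 tilt 12.238217588353791
298 256
corner 331.1666666666667 320.3333333333333 slope -0.5884310336934623 n 128 tilt 21.285258537813704
```

View pics/s8.png

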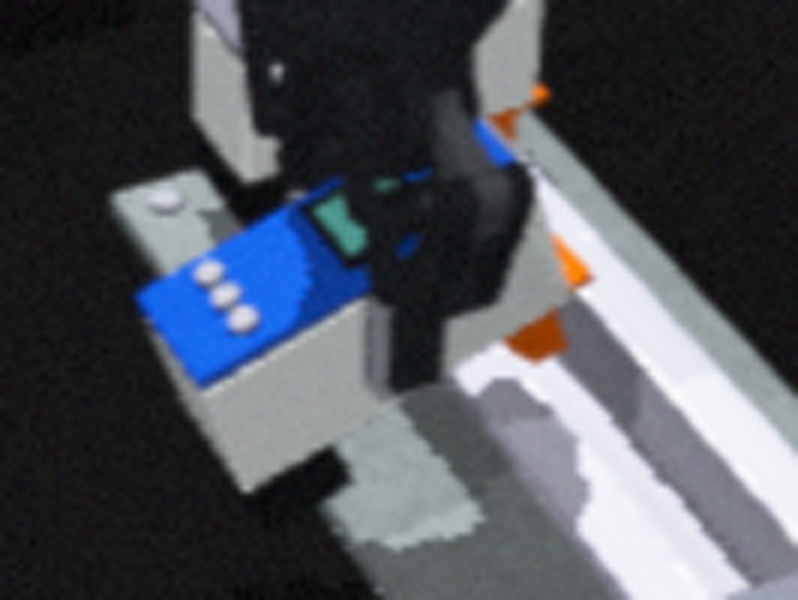

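```bash
python3 - <<'E'
from h import *
def aty(uv,y):
    K,R,t=cal("side"); d=R.T@np.linalg.solve(K,[uv[0],uv[1],1]); o=-R.T@t; return (o+d*(y-o[1])/d[1])
def px(X,Y,a): return (X+a[0]/6,Y+a[1]/6)
y=-.1495-.021+.0014 # lip end shifted by yaw .024*.056
for n,X,Y,tool,top,bot in(("s6",304,260,(.437,-.1511,.074),(214,330),(210,457)),("s8",298,256,(.4259,-.1508,.0858),(203,386),(247,492))):
    T,B=aty(px(X,Y,top),y)*1000,aty(px(X,Y,bot),y)*1000; print(n,"top rel tool",(T-np.array(tool)*1000).round(1),"bot",(B-np.array(tool)*1000).round(1),"len",np.hypot(*(T-B)[[0,2]]).round(1),"tilt",np.degrees(np.arctan2((B-T)[0],(T-B)[2])).round(1))
K,R,t=cal("side");print((-R.T@t).round(2))
# rail -x edge visible in s8: near clamp
E
```

```text
s6 top rel tool [-56.5 -18.   34.8] bot [-57.1 -18.  -12.8] len 47.6 tilt -0.6
s8 top rel tool [-59.7 -18.3  16.3] bot [-45.6 -18.3 -29. ] len 47.5 tilt 17.3
[ 0.11 -0.74  0.66]
```

Call:
step_arm(moves=[[[0,0,-1,0],[0,0,-1,0],[1.5,0,-0.1,0],[1.5,0,0,0],[1,0,0,0],[0.9,0,0,0],[0,0,0,0]]], squeeze=30)

```text
t: 11.1
tool_pos: [0.4759, -0.1504, 0.0636]
tool_rot: [-2.193, -2.248, 0.0]
contact_force: [-0.3, 0.4, -1.4]
opening: 0.042
```

Call:
step_arm(moves=[[[0.3,0,0,0],[0.3,0,0,0],[0.3,0,0,0],[0.3,0,0,0],[0.3,0,0,0],[0.2,0,0,0],[0,0,0,0]]])

```text
t: 11.68
tool_pos: [0.4924, -0.1506, 0.0645]
tool_rot: [2.194, 2.248, 0.0]
contact_force: [-0.8, 0.2, -0.7]
opening: 0.0417
```

```bash
sed 's/^import sys/import sys/' st.py > /dev/null; python3 - <<'E'
from st import *
o=readout.get_obs(); t=o["tool_pos"]; print(o["contact_force"].round(1),o["wrist_torque"].round(2)); im=viewer.get_image("side"); X,Y=[int(v) for v in proj("side",[t[0]+.02,-.17,t[2]])[0]-[75,60]]
p=cv2.resize(im[Y:Y+100,X:X+133],(798,600),interpolation=cv2.INTER_CUBIC); cv2.imwrite("pics/s9.png",p); print(X,Y); run(p,X,Y,t)
E
```

```text
[-0.8  0.2 -0.7] [0.01 0.02 0.01]
331 254
corner 367.0 319.0 slope -0.6037899423182567 n 128 tilt 22.038549630333232
```

Call:
step_arm(moves=[[[0.2,0,0.05,0],[0.2,0,0.05,0],[0.1,0,0,0],[0,0,0,0]]])

```text
t: 12.07
tool_pos: [0.4956, -0.1504, 0.0649]
tool_rot: [-2.192, -2.246, 0.004]
contact_force: [-5.7, -0.0, 0.4]
opening: 0.0416
```

Call:
step_arm(moves=[[[0.1,0,-0.1,0],[0.1,0,-0.1,0],[0.1,0,-0.1,0],[0,0,0,0]]])

```text
t: 12.4
tool_pos: [0.4987, -0.1504, 0.0623]
tool_rot: [-2.192, -2.246, 0.004]
contact_force: [-6.3, -0.1, 3.8]
opening: 0.0421
```

Call:
step_arm(moves=[[[0.08,0,-0.1,0],[0.08,0,-0.1,0],[0.08,0,-0.1,0],[0.05,0,-0.1,0],[0,0,0,0]]])

```text
t: 12.82
tool_pos: [0.5025, -0.1504, 0.0594]
tool_rot: [-2.193, -2.247, 0.002]
contact_force: [-5.0, 2.0, 6.6]
opening: 0.042
```

```bash
cat > s10.py <<'E'
from st import *
import sys
o=readout.get_obs(); t=o["tool_pos"]; print(o["t"],t.round(4),o["contact_force"].round(1),o["wrist_torque"].round(2)); im=viewer.get_image("side"); X,Y=[int(v) for v in proj("side",[t[0]+.02,-.17,t[2]])[0]-[75,60]]
p=cv2.resize(im[Y:Y+100,X:X+133],(798,600),interpolation=cv2.INTER_CUBIC); cv2.imwrite("pics/%s.png"%sys.argv[1],p); print(X,Y); run(p,X,Y,t)
E
python3 s10.py sa
```

```text
12.8167 [ 0.5025 -0.1504  0.0594] [-5.   2.   6.6] [ 0.26  1.32 -0.07]
335 255
corner 371.8333333333333 315.5 slope -0.47699311023622043 n 128 tilt 13.653297244094539
```

Call:
step_arm(moves=[[[0.06,0,-0.1,0],[0.06,0,-0.1,0],[0.06,0,-0.1,0],[0.06,0,-0.1,0],[0,0,0,0]]])

```text
t: 13.28
tool_pos: [0.5057, -0.1508, 0.0575]
tool_rot: [-2.194, -2.247, 0.001]
contact_force: [-8.9, 3.3, 15.2]
opening: 0.0414
```

```bash
python3 s10.py sb
```

```text
13.2833 [ 0.5057 -0.1508  0.0575] [-8.9  3.3 15.2] [ 0.58  1.99 -0.12]
337 255
corner 373.8333333333333 314.5 slope -0.433050837758652 n 128 tilt 10.693855435130985
```

Call:
step_arm(moves=[[[0.03,0,-0.1,0],[0.03,0,-0.15,0],[0.03,0,-0.15,0],[0,0,-0.1,0],[0,0,0,0]]])

```text
t: 13.75
tool_pos: [0.5095, -0.1509, 0.0531]
tool_rot: [2.191, 2.243, 0.007]
contact_force: [1.1, 3.5, 10.1]
opening: 0.0415
```

```bash
python3 s10.py sc
```

```text
13.75 [ 0.5095 -0.1509  0.0531] [ 1.1  3.5 10.1] [ 0.61  0.36 -0.17]
338 256
corner 376.6666666666667 313.3333333333333 slope -0.3553664621864129 n 128 tilt 5.543428554775436
```

Call:
step_arm(moves=[[[0,0,-0.1,0],[0,0,-0.1,0],[0,0,-0.1,0],[0,0,-0.1,0],[0,0,0,0]]])

```text
t: 14.22
tool_pos: [0.5107, -0.1511, 0.051]
tool_rot: [2.19, 2.243, 0.009]
contact_force: [-1.3, 5.4, 19.6]
opening: 0.0418
```

```bash
python3 s10.py sd
```

```text
14.2167 [ 0.5107 -0.1511  0.051 ] [-1.3  5.4 19.6] [ 0.92  0.58 -0.07]
339 257
corner 376.8333333333333 312.5 slope -0.3146973997436367 n 128 tilt 2.6282417368613027
```

Call:
step_arm(moves=[[[0,0,-0.1,0],[0,0,-0.1,0],[0,0,0,0],[0,0,0.3,0],[0,0,0.2,0]]])

```text
t: 14.68
tool_pos: [0.5088, -0.1512, 0.0511]
tool_rot: [2.19, 2.244, 0.004]
contact_force: [1.0, 0.4, -1.0]
opening: 0.0413
```

Call:
step_arm(moves=[[[0,0,0,0],[0,0,0,0],[0,0,0,0],[0,0,1,0],[0,0,3,0],[0,0,3,0],[0,0,0,0]]], grip=0.2)

```text
t: 15.27
tool_pos: [0.5098, -0.1522, 0.1252]
tool_rot: [2.187, 2.241, 0.006]
contact_force: [1.0, 0.1, 1.7]
opening: 0.0681
```

```bash
python3 s10.py se; python3 - <<'E'
from h import *
cal("wrist"); im=viewer.get_image("wrist"); cv2.imwrite("pics/we.png",im)
for z in(.072,):
  for d in nets.pinpoint("wrist","module_center")[:3]: print(d["confidence"],d["at"],atz("wrist",d["at"],z))
E
```

```text
15.2667 [ 0.5098 -0.1522  0.1252] [1.  0.1 1.7] [-0.04 -0.05  0.02]
342 225
corner 376.3333333333333 313.0 slope -0.31730395074162276 n 128 tilt 4.0550873523621975
0.86 [320.6, 247.7] [[ 0.5021 -0.1495  0.072 ]]
```

Call:
step_arm(moves=[[[1.6,0.1,0,0],[1.6,0,0,0],[0,0,0,0],[0,0,0,0],[0,0,0,0],[0,0,-1,0],[0,0,-1,0],[0,0,-0.4,0],[0,0,0,0]]], grip=1)

```text
t: 16.17
tool_pos: [0.5404, -0.1499, 0.0981]
tool_rot: [2.192, 2.245, 0.005]
contact_force: [-4.1, 2.8, 18.8]
opening: -0.0002
```

Call:
step_arm(moves=[[[0,0,-0.15,0],[0,0,-0.1,0],[0,0,-0.1,0],[0,0,-0.1,0],[0,0,0,0]]])

```text
t: 16.58
tool_pos: [0.5425, -0.1502, 0.098]
tool_rot: [2.189, 2.243, 0.009]
contact_force: [-6.1, 7.3, 33.0]
opening: 0.0001
```

Call:
step_arm(moves=[[[0,0,0.5,0],[0,0,2,0],[-2.7,0,0,0],[-2.7,0,0,0],[-2.4,0,0,0],[0,0,-1,0],[0,0,-0.6,0],[0,0,0,0]]])

```text
t: 17.25
tool_pos: [0.4598, -0.1495, 0.0983]
tool_rot: [-2.194, -2.247, 0.001]
contact_force: [0.7, -0.2, 0.5]
opening: 0.0002
```

Call:
step_arm(moves=[[[0,0,-0.2,0],[0,0,-0.2,0],[0,0,-0.2,0],[0,0,-0.1,0],[0,0,0,0]]])

```text
t: 17.67
tool_pos: [0.4604, -0.1498, 0.0978]
tool_rot: [-2.19, -2.246, 0.005]
contact_force: [-22.2, 8.1, 42.4]
opening: -0.0
```

Call:
step_arm(moves=[[[0,0,0.6,0],[0,0,2,0],[0,0,3,0],[0,0,3.5,0],[0,0,3.5,0],[0,0,3,0],[0,0,0,0],[0,0,0,0]]])

```text
t: 18.33
tool_pos: [0.4618, -0.15, 0.2493]
tool_rot: [2.192, 2.246, 0.002]
contact_force: [0.2, 0.7, -1.0]
opening: 0.0002
```

```bash
python3 - <<'E'
from h import *
o=readout.get_obs(); print(o["t"],o["tool_pos"].round(3),o["contact_force"].round(1)); cal("side");cal("wrist")
im=viewer.get_image("side"); w=viewer.get_image("wrist"); s=viewer.get_image("scene")
for d in nets.pinpoint("wrist","module_center")[:3]: print(d["confidence"],d["at"],atz("wrist",d["at"],.072))
x,y=map(int,proj("side",[.505,-.15,.06])[0]); a=cv2.resize(im[y-60:y+50,x-73:x+73],(796,600),interpolation=cv2.INTER_CUBIC)[:, :530]
x,y=map(int,proj("scene",[.505,-.12,.06])[0]); b=cv2.resize(s[y-45:y+45,x-65:x+75],(270,174),interpolation=cv2.INTER_CUBIC)
c=cv2.resize(w,(270,202)); r=np.zeros((600,270,3),np.uint8); r[:174]=b; r[180:382]=c
cv2.imwrite("pics/fin.png",np.hstack([a,r]))
E
```

```text
18.3333 [ 0.462 -0.15   0.249] [ 0.2  0.7 -1. ]
0.81 [316.5, 252.0] [[ 0.5056 -0.1491  0.072 ]]
```

View pics/fin.png

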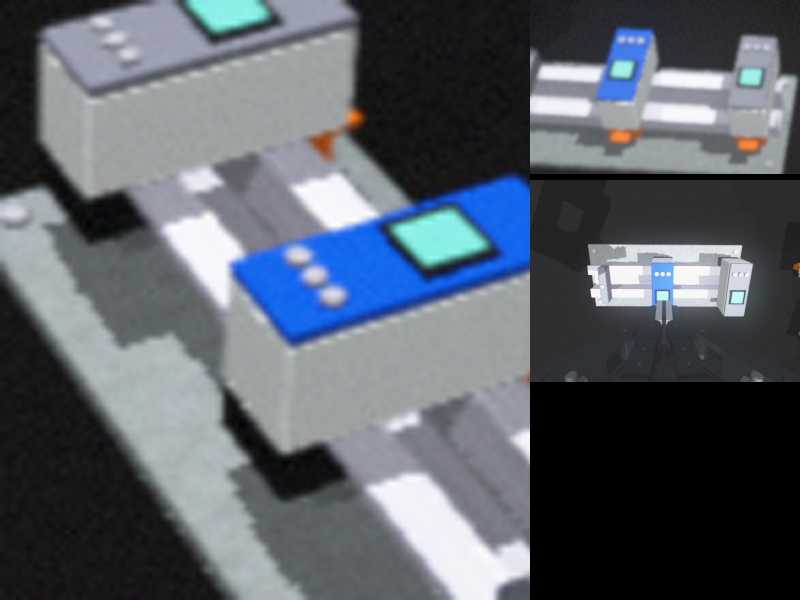

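```bash
python3 -c "
from station import ctrl; print(ctrl.finish_job())"
```

```text
the job is handed in; nothing more can be done
None
```

The blue-topped module is clipped onto the free stretch of the rail, level and fully home as far as my checks show. The job was handed in at about 18.3 s of the 45 s allowed.

**How it went:** I gripped it across its width and tilted it to roughly 18–20° by pressing its foot end on the rail's -x flange, since the arm cannot tilt the tool. I then slid the lip under the -x edge without resistance and rocked it down, let go and backed away.

**Last checks:**
- **Height:** pressing with closed fingers met a rigid stop at 0.098 m on both ends (33 N at the foot end, 42 N at the lip end). That is the fully seated top height of 46 + 52 mm.
- **Position:** the final wrist picture put the module's centre at about (0.506, -0.149), within about 2 mm of the rail mid estimates (0.504–0.507, -0.149).
- **Appearance:** it sits like the grey unit already mounted, with the orange foot showing the same way.
- **Contact:** the arm was clear of everything at hand-in.

**What disagreed or was not measured:** wrist-camera and side-camera tilt estimates differed by several degrees mid-task, so I went by the side view and contact forces. The foot's click was not measured directly; I infer it from the rigid stop at seated height.

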